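# Run the air track from its valve and dead-man lever

## Robot

A 6-joint arm with a two-finger parallel gripper is mounted at the origin on the work surface. World frame = base frame: x ahead of the robot, y to its left, z up, the work surface at z = 0. Lengths are in mm, angles in rad, forces in N, time in s.
With the tool pointing down it reaches from about 350 to 875 mm from the base axis. Payload 4.2 kg.
Tool frame: the origin (TCP) lies where the fingers leave the gripper's body, on its centre line; the fingertips stand 73 mm ahead of it and the grasp point (between the pads) lies 54 mm ahead of it; z points along the fingers, y is the direction in which the jaws open and shut (so a half turn about z gives the same grasp; the last joint's range is limited). The gripper opens to 85 mm and grips with 20 to 120 N. Pads are 22 mm wide; open, the fingers measure 114 mm over their backs; the gripper's body (76 mm by 85 mm) begins 54 mm behind the grasp point. The pads swing forward as they close: fully open they stand 13 mm farther back than shut.
Start: joints at [1.465, 0.385, 0.008, 0, -1.194, -0.259], TCP at [222.944, 583.863, 303.912] pointing down, gripper open.
Joint ranges: [-3.14, 3.14], [-1.21, 2.06], [-1.07, 1.41], [-3.16, 2.05], [-2.99, -0.16], [-3.1, 3.1]. Speed limits (rad/s): [2.79, 2.79, 3.14, 3.14, 3.14, 3.14].

## Interface

Orientations are given as a unit quaternion [x, y, z, w].
In Python, from bench import arm gives the robot as it stands.
- The arm moves only by the tool apply_moves, never from a script. Its argument "increments" is a list that holds one entry, the list of rows, each a list of 7 numbers: the shift along the tool's x, y, z scaled (see below), then the turn, a rotation vector about the tool's x, y, z scaled (see below), then the gripper's target within -1 to 1 (fully open at 1, half-way at 0, shut at -1). A call has 1 to 10 rows; each row is the pose to reach, as a shift and turn from the pose commanded when the call began, along the tool's axes at that moment; what a row does not reach only later rows make up. The controller multiplies each number of a shift by 100 mm and each number of a turn by 0.5 rad. A row lasts 1/10 s, in which the tool goes at most 50 mm and 8.59 degrees, less where a joint would pass 70% of its speed; a pose out of reach is approached as far as the arm can. A call with a number of a shift or a turn outside -1 to 1 is refused whole. A call with a gripper value outside its range is refused whole. The fingers move at their own pace and stop on an object; the grip force is fixed at half the most. Time passes only in rows, so rows that repeat a pose let the fingers close. It gives the time, the measured TCP pose, the force and the opening at its end, in the units of the state.
- arm.read_state(): the state, without advancing time (a new reading comes with each control period).
- arm.get_image(name): name is "scene" or "side" or "wrist"; returns a dict with "img" (420x560x3 uint8, red, green, blue), "fx", "fy", "cx", "cy" (pixels), "pose" (4x4, takes a point from camera to world coordinates). Camera axes: x right, y up, looking along -z (the intrinsics and any distortion apply to the point x, -y, -z); pixel columns grow to the right and rows downward; lengths in mm; the calibration is good to about 2 mm. A picture is of the moment at which its call begins. There is no depth.
- arm.job_done(): hands the job in, once; it reports no verdict.
Trained networks look in a picture, given as the dict that the camera call returned (one of the last four; its "shot" number tells which), for a name from the list of things; names that differ only in an ending like _2 or _b are one class to them, and where a whole thing is asked for, a point or a joint stands for the part that bears it (a point fixed in the world has none). Each returns a list of dicts, best first, with "conf" (0 to 1); they miss things now and then, are a little off and sometimes report something else, mostly with a low value. They report only what shows in the picture. A call takes as long as a camera call. They do not tell look-alikes from the thing itself.
- arm.outline_of(label, picture): "pixels" (420x560 bool, what is visible of it) and "box" ([centre column, centre row, width, height] in pixels, round what is visible of it).
- arm.mark_of(label, picture): "at" ([column, row] in pixels: a listed point, or the origin of a listed thing).
The state is a dict: "clock": time; "joints": joint angles; "joint_vel": joint speeds; "joint_efforts": joint torques, N m; "position": TCP position; "ee_rot": TCP orientation; "contact_force": force on the tool from outside, world axes, zero at the start; "wrist_torque": the same for the moment, N m; "gripper_width": finger opening in mm.
Only numpy, scipy, OpenCV 4.12 (cv2) and the standard library are available. Lean on these libraries where they do the work, as an engineer would, in place of code of your own. Each camera call takes 0.05 s, during which the arm holds its last target.

## Task

Start the air for the classroom air track: turn the blue handle of the air valve until its white tail points straight at the yellow marker on the dial and leave it there, then press the red pad of the spring-loaded dead-man lever down until its black pointer is level with the green clip on the white scale. The lever springs back when let go, so finish while still holding it there with the hand, pointer within the height of the clip; leave the other things on the bench where they stand.

Things in the scene. Friction and masses are not known exactly. Their poses are not given: they have to be found in the camera images.
- valve_base: Fixed aluminium air-valve turret, a column 34 mm thick with a round black dial 104 mm across at 80 to 86 mm height. Origin: centre of its underside on the bench, on the vertical turning axis of the handle. It may stand left or right of the dead-man lever.
- valve_handle (a joint): Turning angle of the valve handle about the vertical axis through the valve_base origin, in rad: 0 to 1.6, growing clockwise as seen from above. It starts near 0 and must always be turned clockwise (0.25 to 1.3 rad) to reach the marker. Stiff (about 0.12 N m), stays where it is left.
- handle_grip (a point): Middle of the blue grip of the valve handle: a level bar 68 mm long, 14 mm wide, 18 mm high, its centre (this point) 92 mm from the turning axis and 103 mm above the bench; free underneath. The point's x axis runs level along the handle from the grip towards the axis and on to the white tail at the other end (6 mm wide, tip 40 mm beyond the axis); z is up. The handle reaches 122 mm from the axis.
- valve_marker: Yellow marker block (24 mm along the radius, 8 mm wide, top 104 mm above the bench) fixed on the rim of the dial. Origin: on the turning axis of the valve at dial height (86 mm); its x axis points level from the axis to the marker, whose middle is 58 mm out. The handle is right when its x axis has the same direction as this one.
- marker_top (a point): Middle of the top of the yellow marker block, 58 mm from the turning axis.
- deadman (a joint): Swing of the dead-man lever in rad: 0 at rest (up, level), 0.28 at the lower stop, growing as the pad is pressed down. Spring: about 4.5 N on the pad to start moving it, about 11 N at the stop; springs back when released. It hinges on a level axle 115 mm behind the pad's middle, 85 mm above the bench.
- pad_top (a point): Middle of the top face of the red pad of the dead-man lever, 55 mm long by 50 mm wide; 100 mm above the bench when at rest, the face level. The point's x axis runs along the lever from the pad to its hinge, y towards the white scale, z out of the top face. Pressed, it goes down about 115 mm times the sine of the swing and tilts with the lever.
- pointer (a point): Point on the black pointer, a rod 6 mm thick which sticks out level from the side of the lever (110 mm from the hinge axle, 66 mm to the side of the lever's centre line), where it passes in front of the white scale plate; 85 mm above the bench at rest, goes down with the lever by 110 mm times the sine of the swing.
- clip_mid (a point): Middle of the green clip, 10 mm high, 32 mm wide and 9 mm thick, fixed around the white scale plate (26 mm wide, top 102 mm above the bench) beside the pad. It sits 9 to 21 mm lower than the pointer at rest. z is up.
- glider_mid (a point): Spare red air-track glider, 130 mm long, 71 mm wide, 37 mm high, standing loose on the bench; a bystander, leave it alone. The point is its centre.
- weight_mid (a point): Brass slotted weight, 44 mm across, 32 mm high, standing loose on the bench; a bystander, leave it alone. The point is its centre.
- jar0_mid (a point): Clear specimen jar with yellow lid, 60 mm across, 65 mm high, standing loose on the bench; a bystander, leave it alone. The point is its centre.
- jar1_mid (a point): Clear specimen jar with green lid, 60 mm across, 65 mm high, standing loose on the bench; a bystander, leave it alone. The point is its centre.
- block_mid (a point): Bare wooden block, 70 x 30 x 30 mm, standing loose on the bench; a bystander, leave it alone. The point is its centre.
There are look-alikes about, which are no part of the job. Leave any purple look-alike of the valve_base alone.

How it is judged:
By the outcome, as a careful person would: the job done as asked, in the order asked, and still so for the second after the job is handed in, while the arm keeps its last pose, push and grip.
It also fails if it takes over 51 s, if anything falls off the work surface, if the arm or the gripper's body presses on something with over 40 N, if the wrist force passes 120 N, or if a joint passes its speed limit or range.

## Working session

There is one attempt and no reset: what is moved stays moved. The work goes in short steps, Python scripts to look and compute and a tool call to move; the robot and the scene stay as the last step left them, time stands still between calls to the robot, and variables do not carry over. Pictures are saved under pics/ and viewed, and the job is handed in when it is done.

Besides the shell and the picture viewer there is one more tool, called by a JSON object that holds its "method" and its "body", one argument or row to a line. apply_moves: Moves the arm, as the interface text tells. Shifts and turns lie within -1 to 1; 1 stands for 100 mm of shift or 0.5 rad of turn. Its arguments: {"type":"object","properties":{"increments":{"type":"array"}},"required":["increments"]}

```bash
mkdir -p pics; ls
python3 - <<'E'
from bench import arm
import cv2,numpy as np
print(arm.read_state())
for n in ["scene","side"]:
    p=arm.get_image(n)
    cv2.imwrite(f"pics/{n}0.png",p["img"][:,:,::-1])
    print(n,p["fx"],p["fy"],p["cx"],p["cy"],p["pose"].tolist() if hasattr(p["pose"],'tolist') else p["pose"],[k for k in p])
    for l in ["valve_base","handle_grip","marker_top","valve_marker","pad_top","pointer","clip_mid","glider_mid","weight_mid","jar0_mid","jar1_mid","block_mid"]:
        print(l,[(np.round(m["at"],1).tolist(),round(m["conf"],2)) for m in arm.mark_of(l,p)][:3])
E
```

```text
pics
{'clock': 0.0, 'joints': array([ 1.46460671e+00,  3.85566266e-01,  6.59181157e-03, -5.08285355e-04,
       -1.19400791e+00, -2.58567425e-01]), 'joint_vel': array([-1.15938992e-03, -1.90971508e-03, -1.59257414e-04, -3.58920116e-04,
        9.00456088e-05,  7.35677506e-04]), 'joint_efforts': array([-2.22110175e-04, -3.92297137e+01,  1.88398325e+01,  4.18625593e+00,
       -4.66775353e-03,  1.25458364e-06]), 'position': array([222.79077936, 583.47162274, 302.80086301]), 'ee_rot': array([ 9.83397459e-01, -1.81461253e-01, -1.52331852e-04,  1.10782779e-03]), 'contact_force': array([ 0.7097221 ,  0.45560696, -0.76631169]), 'wrist_torque': array([-0.00875953,  0.0057559 , -0.03648857]), 'gripper_width': 85.37564807873966}
scene 505.991937770892 505.991937770892 273.0447388956681 211.83684161402556 [[0.66804254986355, -0.6056864386141668, 0.4322766355595609, 1074.0705263551995], [0.7441224428341792, 0.5430019127271959, -0.3891409935294671, -456.4657867819378], [0.0009703825535229768, 0.5816294876065812, 0.8134532546521688, 1083.3370112220516], [0.0, 0.0, 0.0, 1.0]] ['img', 'fx', 'fy', 'c
[... 788 characters left out ...]
7133, -691.9791818182197], [0.008023890757662504, 0.8145758540809073, 0.5800015475198916, 643.9928442264431], [0.0, 0.0, 0.0, 1.0]] ['img', 'fx', 'fy', 'cx', 'cy', 'pose', 'shot']
valve_base [([339.6, 276.6], 0.79), ([257.9, 340.2], 0.79), ([172.4, 224.4], 0.57)]
handle_grip [([140.0, 207.6], 0.88), ([230.5, 349.2], 0.64), ([323.3, 268.6], 0.57)]
marker_top [([367.6, 234.2], 0.51)]
valve_marker []
pad_top [([223.9, 166.0], 0.64)]
pointer [([211.5, 162.9], 0.94), ([373.3, 357.1], 0.54)]
clip_mid []
glider_mid [([284.9, 223.4], 0.74), ([341.1, 277.0], 0.44)]
weight_mid [([234.1, 240.9], 0.52)]
jar0_mid [([182.1, 157.6], 0.6)]
jar1_mid [([326.6, 200.6], 0.73)]
block_mid [([369.4, 357.4], 0.77)]
```

View pics/scene0.png

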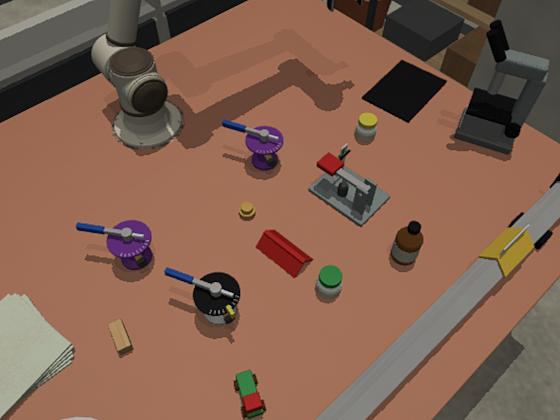

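View pics/side0.png

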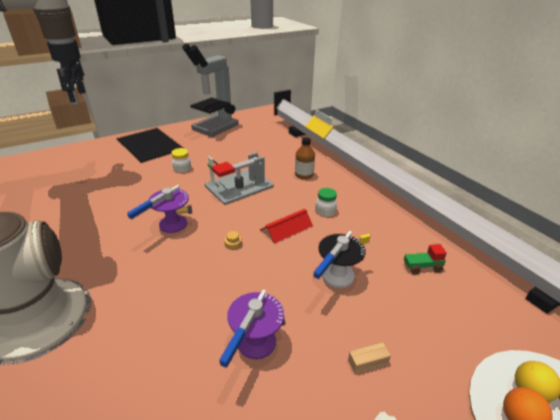

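The turrets in the scene view are purple at (265,145), purple at (130,240) and black at (217,295). The black dial, aluminium column and yellow marker at (230,311) fit the description, and the purple ones are look-alikes. I'll confirm this in enlarged crops.

```bash
cat > h.py <<'E'
import numpy as np,cv2
from scipy.optimize import least_squares
def proj(p,X):
    X=np.atleast_2d(X); T=np.linalg.inv(np.array(p["pose"]))
    c=X@T[:3,:3].T+T[:3,3]; x,y,z=c[:,0],-c[:,1],-c[:,2]
    return np.stack([p["fx"]*x/z+p["cx"],p["fy"]*y/z+p["cy"]],1)
def atz(p,uv,z):
    T=np.array(p["pose"]); d=T[:3,:3]@np.array([(uv[0]-p["cx"])/p["fx"],-(uv[1]-p["cy"])/p["fy"],-1])
    return T[:3,3]+d*(z-T[2,3])/d[2]
def crop(p,u0,v0,w,h,s,name):
    cv2.imwrite(name,cv2.resize(p["img"][v0:v0+h,u0:u0+w,::-1],None,fx=s,fy=s,interpolation=cv2.INTER_CUBIC))
E
python3 - <<'E'
from bench import arm
from h import *
import pickle
S=arm.get_image("scene");D=arm.get_image("side")
pickle.dump((S,D),open("sd.pkl","wb"))
a=cv2.resize(S["img"][255:335,155:255,::-1],(400,320),interpolation=cv2.INTER_CUBIC)
b=cv2.resize(D["img"][225:305,300:400,::-1],(400,320),interpolation=cv2.INTER_CUBIC)
c=cv2.resize(S["img"][135:225,300:400,::-1],(400,360)[:2],interpolation=cv2.INTER_CUBIC)[:280]
d=cv2.resize(D["img"][145:215,190:290,::-1],(400,280),interpolation=cv2.INTER_CUBIC)
cv2.imwrite("pics/crop.png",np.vstack([np.hstack([a,b]),np.hstack([c,d])]))
for l,us,ud,z in [("valve",(218.9,306.6),(339.6,276.6),0),("grip",(176.9,273.1),(323.3,268.6),103),("marker",(229.5,311.4),(367.6,234.2),104),("pad",(331.7,162.7),(223.9,166),100),("ptr",(346,152),(211.5,162.9),85),("jar0",(362.8,126.2),(182.1,157.6),32),("jar1",(325.4,280.9),(326.6,200.6),32),("glider",(281.4,250.4),(284.9,223.4),18),("weight",(246.7,212.3),(234.1,240.9),16),("block",(120.1,337),(369.4,357.4),15)]:
    print(l,atz(S,us,z).round(),atz(D,ud,z).round())
print("purp1",atz(S,(265.9,159),0).round(),"purp2",atz(S,(136,257),0).round())
E
```

```text
valve [ 616. -212.    0.] [ 623. -220.    0.]
grip [ 535. -255.  103.] [ 537. -261.  103.]
marker [ 683. -226.  104.] [ 687. -222.  104.]
pad [537. 230. 100.] [534. 231. 100.]
ptr [528. 295.  85.] [518. 292.  85.]
jar0 [462. 445.  32.] [478. 469.  32.]
jar1 [744.   5.  32.] [754.  16.  32.]
glider [608.  -9.  18.] [604.  -2.  18.]
weight [462.   2.  16.] [455.   1.  16.]
block [ 534. -423.   15.] [ 534. -422.   15.]
purp1 [347. 170.   0.] purp2 [ 374. -282.    0.]
```

View pics/crop.png

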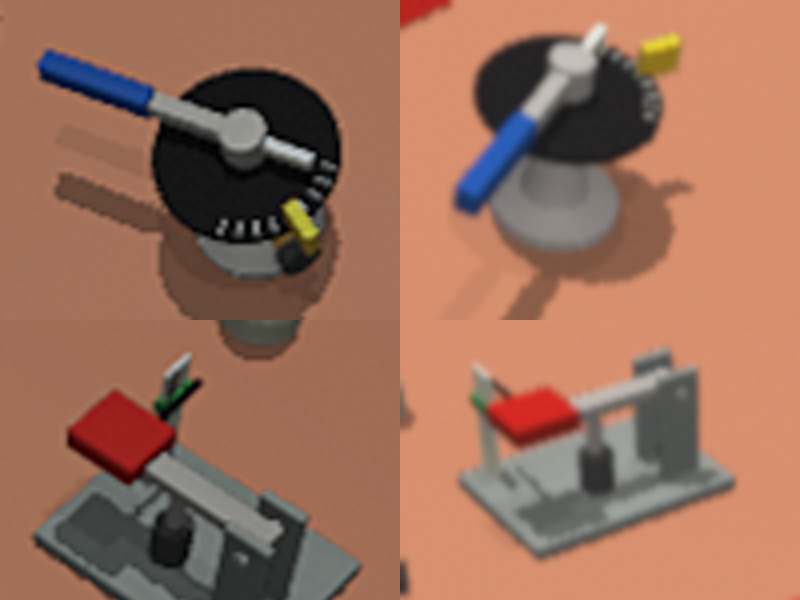

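The crop confirms the black-dial turret with the yellow marker as the real valve, at about (620,-215). The lever pad is near (536,230). Next I'll take a wrist view and fit everything more precisely.

Run:
```python
from bench import arm
from h import *
import pickle
from scipy.spatial.transform import Rotation as R
S,D=pickle.load(open("sd.pkl","rb"))
st=arm.read_state()
W=arm.get_image("wrist"); cv2.imwrite("pics/w0.png",W["img"][:,:,::-1])
Rt=R.from_quat(st["ee_rot"]).as_matrix(); print("tool R",Rt.round(3).tolist())
P=np.array(W["pose"]); print("cam in tool",(Rt.T@(P[:3,3]-st["position"])).round(1),(Rt.T@P[:3,:3]).round(3).tolist(),W["fx"])
# hsv masks
def cen(p,box,lo,hi):
    u0,v0,u1,v1=box; h=cv2.cvtColor(p["img"],cv2.COLOR_RGB2HSV)[v0:v1,u0:u1]
    m=cv2.inRange(h,lo,hi); y,x=np.nonzero(m); return x.mean()+u0,y.mean()+v0,len(x)
for n,p,b in (("S",S,(155,260,215,290)),("D",D,(305,240,345,285))):
    print(n,"blue",cen(p,b,(100,120,40),(125,255,255)))
for n,p,b in (("S",S,(220,300,240,325)),("D",D,(355,230,375,250))):
    print(n,"yel",cen(p,b,(22,150,60),(35,255,255)))
```

```text
tool R [[0.934, -0.357, -0.0], [-0.357, -0.934, 0.0], [-0.0, -0.0, -1.0]]
cam in tool [ 67.2   1.  -68.8] [[-0.0, 0.966, 0.259], [1.0, -0.0, 0.001], [0.001, 0.259, -0.966]] 320.55897221120824
S blue (np.float64(178.58536585365854), np.float64(275.3707317073171), 205)
D blue (np.float64(324.093137254902), np.float64(264.4019607843137), 204)
S yel (np.float64(229.8), np.float64(311.09090909090907), 55)
D yel (np.float64(364.4142857142857), np.float64(238.14285714285714), 70)
```

View pics/w0.png

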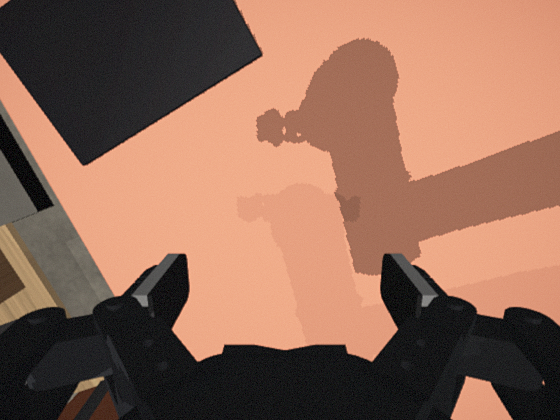

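{"method": "apply_moves", "body": {
  "increments": [
    [[0.35,0.4,0,0,0,0,1],[0.7,0.8,0,0,0,0,1],[0.85,0.96,0,0,0,0,1]]
  ]
}}

```text
clock: 1.75
position: [268.5, 461.0, 303.9]
ee_rot: [0.983, -0.182, -0.0, 0.001]
contact_force: [0.1, 0.4, 0.9]
gripper_width: 85.5
```

{"method": "apply_moves", "body": {
  "increments": [
    [[0.35,0.4,0,0,0,0,1],[0.7,0.8,0,0,0,0,1],[0.85,0.96,0,0,0,0,1]]
  ]
}}

```text
clock: 2.05
position: [313.5, 340.7, 304.2]
ee_rot: [0.983, -0.182, -0.0, 0.0]
contact_force: [0.6, 0.9, -0.2]
gripper_width: 85.6
```

{"method": "apply_moves", "body": {
  "increments": [
    [[0.35,0.4,0,0,0,0,1],[0.7,0.8,0,0,0,0,1],[0.85,0.96,0,0,0,0,1]]
  ]
}}

```text
clock: 2.35
position: [358.5, 221.0, 304.2]
ee_rot: [0.983, -0.182, 0.0, -0.0]
contact_force: [0.1, 0.7, 0.6]
gripper_width: 85.9
```

{"method": "apply_moves", "body": {
  "increments": [
    [[0.35,0.4,0,0,0,0,1],[0.7,0.8,0,0,0,0,1],[0.85,0.96,0,0,0,0,1]]
  ]
}}

```text
clock: 2.65
position: [403.7, 101.2, 304.3]
ee_rot: [0.983, -0.182, 0.0, -0.0]
contact_force: [0.2, 0.4, -0.4]
gripper_width: 85.5
```

{"method": "apply_moves", "body": {
  "increments": [
    [[0.35,0.4,0,0,0,0,1],[0.7,0.8,0,0,0,0,1],[0.85,0.96,0,0,0,0,1]]
  ]
}}

```text
clock: 2.95
position: [449.2, -18.8, 304.2]
ee_rot: [0.983, -0.182, 0.0, 0.0]
contact_force: [0.8, 0.3, 0.5]
gripper_width: 85.7
```

{"method": "apply_moves", "body": {
  "increments": [
    [[0.35,0.4,0,0,0,0,1],[0.7,0.8,0,0,0,0,1],[0.85,0.96,0,0,0,0,1],[0.85,0.96,0,0,0,0,1]]
  ]
}}

```text
clock: 3.35
position: [494.8, -139.1, 303.5]
ee_rot: [0.983, -0.184, -0.0, 0.0]
contact_force: [-0.1, 0.2, -0.7]
gripper_width: 85.6
```

{"method": "apply_moves", "body": {
  "increments": [
    [[0.3,0.36,0,0,0,-0.3,1],[0.6,0.72,0,0,0,-0.6,1],[0.8,0.97,0,0,0,-0.9,1],[0.8,0.97,0,0,0,-0.9,1]]
  ]
}}

```text
clock: 3.75
position: [534.8, -258.0, 303.1]
ee_rot: [0.999, 0.042, -0.0, 0.0]
contact_force: [-0.6, -0.1, -0.1]
gripper_width: 85.2
```

{"method": "apply_moves", "body": {
  "increments": [
    [[0,0,0,0,0,-0.28,1],[0,0,0,0,0,-0.56,1],[0,0,0,0,0,-0.76,1],[0,0,0,0,0,-0.76,1],[0,0,0,0,0,-0.76,1]]
  ]
}}

```text
clock: 4.25
position: [533.9, -254.5, 304.1]
ee_rot: [0.973, 0.23, 0.0, -0.0]
contact_force: [0.8, -0.5, -0.7]
gripper_width: 85.5
```

Run:
```python
from bench import arm
from h import *
import pickle
st=arm.read_state();print(st["joints"].round(3),st["position"].round(1),st["ee_rot"].round(3))
W=arm.get_image("wrist"); cv2.imwrite("pics/w1.png",W["img"][:,:,::-1]);pickle.dump((W,st),open("w1.pkl","wb"))
for l,z in [("valve_base",0),("handle_grip",103),("marker_top",104),("valve_marker",86)]:
    for m in arm.mark_of(l,W)[:3]: print(l,m["at"],m["conf"],atz(W,m["at"],z).round(1))
```

```text
[-0.171  0.328 -0.077 -0.    -1.166  2.206] [ 533.9 -254.5  304.1] [ 0.973  0.23   0.    -0.   ]
valve_base [247.0, 290.8] 0.65 [ 379.6 -279.4    0. ]
valve_base [294.1, 91.5] 0.59 [ 624.7 -223.     0. ]
handle_grip [290.2, 193.5] 0.92 [ 540.5 -258.8  103. ]
handle_grip [336.0, 13.1] 0.6 [ 679.8 -226.9  103. ]
marker_top [332.5, 9.9] 0.58 [ 680.2 -223.5  104. ]
```

View pics/w1.png

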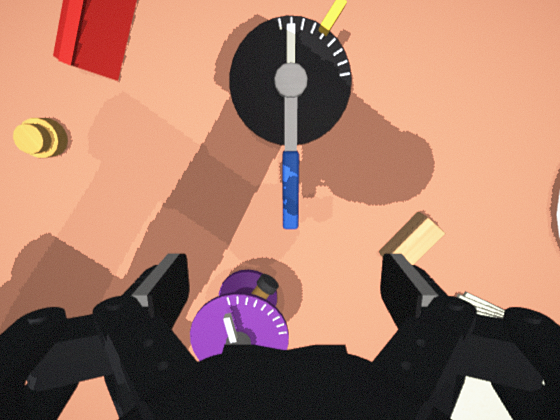

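```bash
python3 - <<'E'
from h import *
import pickle
W,st=pickle.load(open("w1.pkl","rb")); S,D=pickle.load(open("sd.pkl","rb"))
h=cv2.cvtColor(W["img"],cv2.COLOR_RGB2HSV)
m=cv2.inRange(h,(0,0,0),(180,255,60)); m[:, :225]=0; m[:,356:]=0; m[150:]=0
c=max(cv2.findContours(m,0,1)[0],key=cv2.contourArea); hull=cv2.convexHull(c)
e=cv2.fitEllipse(hull); print("dial",e, atz(W,e[0],86).round(1))
b=cv2.inRange(h,(100,120,40),(125,255,255)); b[:, :270]=0;b[:,310:]=0;b[240:]=0
y,x=np.nonzero(b); print("blue",x.mean(),y.mean(),x.min(),x.max(),y.min(),y.max(),atz(W,(x.mean(),y.mean()),112).round(1))
q=cv2.inRange(h,(20,120,80),(38,255,255)); q[60:]=0;q[:,:310]=0; q[:,360:]=0
y,x=np.nonzero(q); print("yel",x.mean(),y.mean(),x.min(),x.max(),y.max())
g0=atz(W,(290.5,80),112)
for p in ((290.5,80),(290.5,30),(290.5,190),(327,33)): print(p,atz(W,p,112).round(1),atz(W,p,104).round(1))
for p,n in((S,"S"),(D,"D")):
    print(n,proj(p,[atz(W,e[0],86),atz(W,e[0],86)*[1,1,0]+[0,0,112]]).round(1).tolist())
E
python3 - <<'E'
import cv2
a=cv2.imread("pics/w1.png")[0:240,220:370]
cv2.imwrite("pics/w1c.png",cv2.resize(a,None,fx=2.5,fy=2.5,interpolation=cv2.INTER_CUBIC))
E
```

```text
dial ((284.95111083984375, 80.65877532958984), (110.49556732177734, 126.05278778076172), 177.93052673339844) [ 621.8 -213.    86. ]
blue 290.0378657487091 189.28313253012047 283 298 151 228 [ 545.4 -256.   112. ]
yel 331.521327014218 15.997630331753555 319 346 35
(290.5, 80) [ 621.6 -217.9  112. ] [ 622.4 -217.6  104. ]
(290.5, 30) [ 652.3 -202.3  112. ] [ 654.1 -201.5  104. ]
(290.5, 190) [ 545.  -256.6  112. ] [ 543.5 -257.5  104. ]
(327, 33) [ 662.6 -227.3  112. ] [ 664.7 -227.3  104. ]
S [[217.0, 291.8], [215.9, 286.2]]
D [[341.2, 247.4], [342.5, 238.4]]
```

View pics/w1c.png

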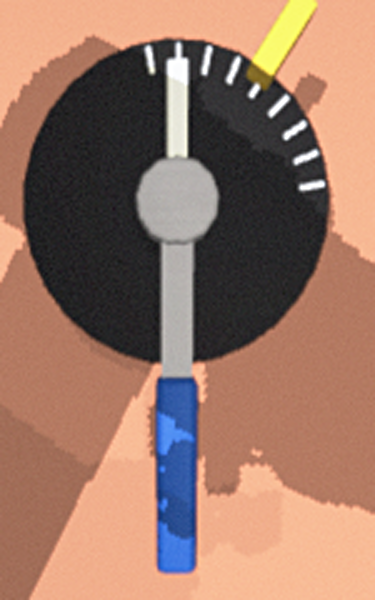

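{"method": "apply_moves", "body": {
  "increments": [
    [[0.05,0.07,0.4,0,0,0,1],[0.05,0.07,0.8,0,0,0,1],[0.05,0.07,0.95,0,0,0,1],[0.05,0.07,0.95,0,0,0,1]]
  ]
}}

```text
clock: 4.9
position: [540.2, -259.0, 205.8]
ee_rot: [0.973, 0.23, -0.003, -0.002]
contact_force: [0.7, 0.7, 0.1]
gripper_width: 85.6
```

Run:
```python
from bench import arm
from h import *
import pickle
st=arm.read_state();print(st["position"].round(1),st["ee_rot"].round(3))
W=arm.get_image("wrist"); cv2.imwrite("pics/w2.png",W["img"][:,:,::-1]);pickle.dump((W,st),open("w2.pkl","wb"))
for l,z in [("valve_base",0),("handle_grip",103),("marker_top",104),("valve_marker",86)]:
    for m in arm.mark_of(l,W)[:3]: print(l,m["at"],m["conf"],atz(W,m["at"],z).round(1))
```

```text
[ 540.2 -259.   205.8] [ 0.973  0.23  -0.003 -0.002]
valve_base [285.6, 85.1] 0.92 [ 622.7 -219.8    0. ]
valve_base [233.2, 346.3] 0.9 [ 377.4 -283.7    0. ]
handle_grip [280.1, 236.9] 0.62 [ 540.3 -257.8  103. ]
```

View pics/w2.png

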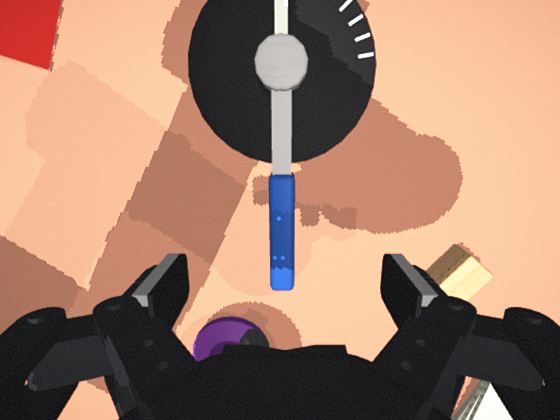

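The handle (column 281) is centred between the fingers (about 284). Next: descend and close.

{"method": "apply_moves", "body": {
  "increments": [
    [[0,0,0.25,0,0,0,1],[0,0,0.45,0,0,0,1],[0,0,0.45,0,0,0,0],[0,0,0.45,0,0,0,-0.6],[0,0,0.45,0,0,0,-0.8],[0,0,0.45,0,0,0,-0.8],[0,0,0.45,0,0,0,-0.8],[0,0,0.45,0,0,0,-0.8]]
  ]
}}

```text
clock: 5.95
position: [541.7, -258.9, 165.1]
ee_rot: [0.973, 0.232, 0.0, 0.0]
contact_force: [-2.3, 3.3, 6.4]
gripper_width: 12.8
```

Run:
```python
from bench import arm
from h import *
import pickle
st=arm.read_state();print(st["position"].round(1),st["ee_rot"].round(3),st["gripper_width"],st["contact_force"])
W=arm.get_image("wrist"); S=arm.get_image("scene"); D=arm.get_image("side")
cv2.imwrite("pics/w3.png",W["img"][:,:,::-1]);pickle.dump((W,S,D,st),open("w3.pkl","wb"))
a=cv2.resize(S["img"][240:340,150:260,::-1],None,fx=3.5,fy=3.5,interpolation=2); b=cv2.resize(D["img"][190:290,290:400,::-1],None,fx=3.5,fy=3.5,interpolation=2)
cv2.imwrite("pics/sd3.png",np.hstack([a,b]))
```

```text
[ 541.7 -258.9  165.1] [0.973 0.232 0.    0.   ] 12.787118210081397 [-2.25717373  3.32471047  6.35452587]
```

View pics/w3.png

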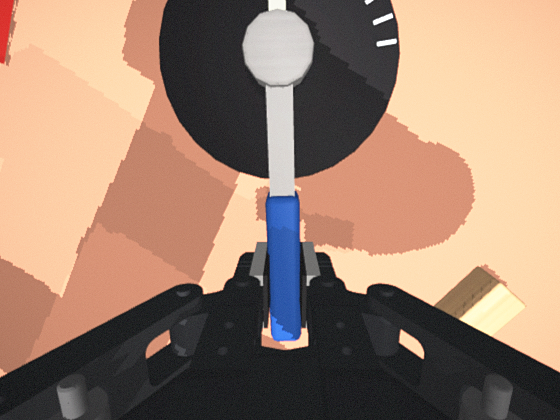

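View pics/sd3.png

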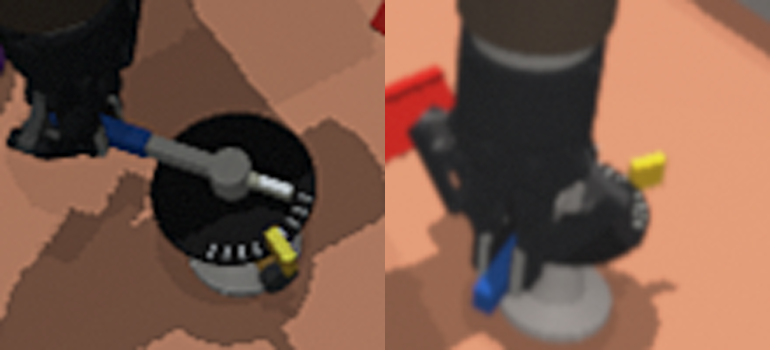

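```bash
cat > mk.py <<'E'
from h import *
import pickle
W,_=pickle.load(open("w1.pkl","rb")); S,D=pickle.load(open("sd.pkl","rb"))
def mask(p,box,lo,hi):
    h=cv2.cvtColor(p["img"],cv2.COLOR_RGB2HSV); m=cv2.inRange(h,lo,hi); k=np.zeros_like(m); u0,v0,u1,v1=box; k[v0:v1,u0:u1]=1; return (m>0)&(k>0)
def box(ax,ang,r0,r1,w,z0,z1):
    c,s=np.cos(ang),np.sin(ang); P=[]
    for r in(r0,r1):
        for y in(-w/2,w/2):
            for z in(z0,z1): P.append([ax[0]+c*r-s*y,ax[1]+s*r+c*y,z])
    return np.array(P)
def rend(p,P):
    u=cv2.convexHull(np.round(proj(p,P)*16).astype(np.float32)).astype(np.int32); m=np.zeros((420,560),np.uint8); cv2.fillConvexPoly(m,u,1,shift=4); return m>0
def iou(a,b): return (a&b).sum()/(a|b).sum()
Y={"S":(S,mask(S,(220,298,242,325),(20,120,60),(38,255,255))),"D":(D,mask(D,(352,228,375,252),(20,120,60),(38,255,255))),"W":(W,mask(W,(310,0,360,50),(20,120,80),(38,255,255)))}
B={"S":(S,mask(S,(155,260,215,290),(100,100,30),(128,255,255))),"D":(D,mask(D,(305,240,345,285),(100,100,30),(128,255,255))),"W":(W,mask(W,(270,120,310,240),(100,100,30),(128,255,255)))}
from scipy.optimize import minimize,differential_evolution
for n in "SDW":
    p,y=Y[n]; q,b=B[n]
    # per-picture axis offset shared by grip and marker
    f=lambda v:-(iou(rend(p,box(v[:2],v[2],46,70,8,88,104)),y)+iou(rend(q,box(v[:2],v[3]+np.pi,58,126,14,94,112)),b))
    r=differential_evolution(f,[(612,634),(-228,-206),(-.35,.1),(.35,.6)],seed=1,maxiter=60,popsize=12,tol=1e-6)
    print(n,r.x.round(3),-r.fun)
E
python3 mk.py
```

```text
S [ 6.23575e+02 -2.11929e+02 -2.01000e-01  4.57000e-01] 1.484375
D [ 6.20333e+02 -2.13334e+02 -1.62000e-01  4.78000e-01] 1.4951752318088951
W [ 6.21829e+02 -2.17826e+02 -1.22000e-01  4.62000e-01] 1.6968181514551
```

{"method": "apply_moves", "body": {
  "increments": [
    [[0.004,-0.082,0,0,0,0.18,-0.8],[0.015,-0.163,0,0,0,0.36,-0.8],[0.033,-0.243,0,0,0,0.54,-0.8],[0.058,-0.321,0,0,0,0.72,-0.8],[0.09,-0.396,0,0,0,0.9,-0.8],[0.111,-0.436,0,0,0,1.0,-0.8],[0.111,-0.436,0,0,0,1.0,-0.8],[0.111,-0.436,0,0,0,1.0,-0.8]]
  ]
}}

```text
clock: 6.9
position: [531.2, -214.8, 165.1]
ee_rot: [1.0, -0.017, -0.001, -0.0]
contact_force: [-3.2, 4.4, 7.4]
gripper_width: 13.0
```

```bash
cat > look.py <<'E'
import sys
from bench import arm
from h import *
import pickle
k=sys.argv[1]
st=arm.read_state();print(st["clock"],st["position"].round(1),st["ee_rot"].round(4),"yaw",2*np.arctan2(st["ee_rot"][1],st["ee_rot"][0]),st["gripper_width"],st["contact_force"].round(1))
W=arm.get_image("wrist"); S=arm.get_image("scene")
cv2.imwrite(f"pics/w{k}.png",W["img"][:,:,::-1]);pickle.dump((W,S,st),open(f"w{k}.pkl","wb"))
a=cv2.resize(S["img"][240:340,150:260,::-1],None,fx=4,fy=4,interpolation=2); b=cv2.resize(W["img"][:,:,::-1],(533,400))
cv2.imwrite(f"pics/l{k}.png",cv2.resize(np.hstack([a,b[:,:360]]),None,fx=1,fy=1))
E
python3 look.py 4
```

```text
6.9 [ 531.2 -214.8  165.1] [ 9.999e-01 -1.690e-02 -8.000e-04 -1.000e-04] yaw -0.033758106228866845 13.045194691797356 [-3.2  4.4  7.4]
```

View pics/l4.png

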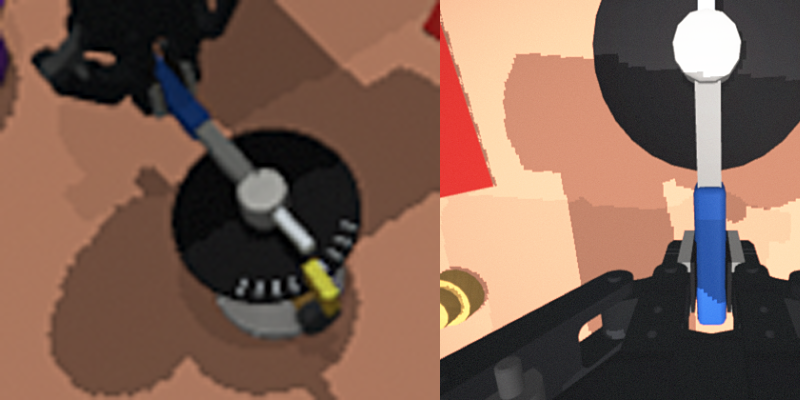

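{"method": "apply_moves", "body": {
  "increments": [
    [[0,0,0,0,0,0,0.2],[0,0,0,0,0,0,0.2],[0,0,0,0,0,0,0.2],[0,0,-0.4,0,0,0,0.2],[-0.3,0,-0.8,0,0,0,0.2],[-0.4,0,-1.0,0,0,0,0.2],[-0.4,0,-1.0,0,0,0,0.2],[-0.4,0,-1.0,0,0,0,0.2]]
  ]
}}

```text
clock: 7.8
position: [492.0, -214.0, 264.0]
ee_rot: [1.0, -0.018, 0.001, -0.0]
contact_force: [0.3, -0.8, 0.1]
gripper_width: 51.3
```

```bash
python3 look.py 5
python3 - <<'E'
import cv2
a=cv2.imread("pics/w5.png")[0:260,180:400]
cv2.imwrite("pics/w5c.png",cv2.resize(a,None,fx=2.3,fy=2.3,interpolation=cv2.INTER_CUBIC))
E
```

```text
7.8 [ 492. -214.  264.] [ 9.998e-01 -1.760e-02  5.000e-04 -1.000e-04] yaw -0.03529344900685662 51.33485477880715 [ 0.3 -0.8  0.1]
```

View pics/w5c.png

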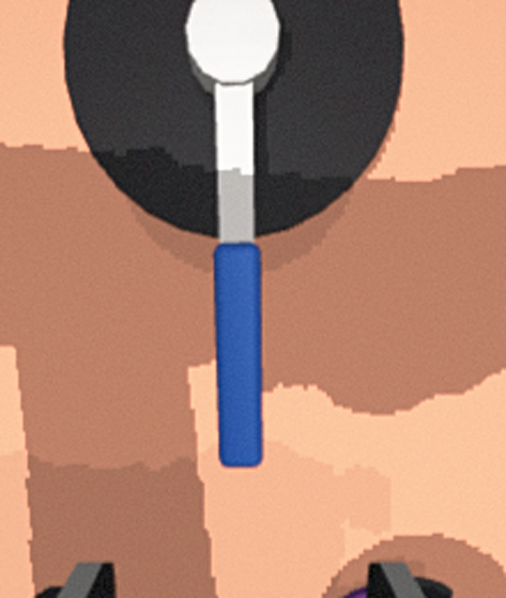

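I backed off the wrong way, since the camera needs to be further forward.

{"method": "apply_moves", "body": {
  "increments": [
    [[0.4,0,-0.1,0,0,0,0.2],[0.8,0,-0.3,0,0,0,0.2],[1.0,0,-0.4,0,0,0,0.2],[1.0,0,-0.4,0,0,0,0.2],[1.0,0,-0.4,0,0,0,0.2]]
  ]
}}

```text
clock: 8.4
position: [591.9, -217.2, 301.4]
ee_rot: [1.0, -0.017, -0.002, -0.0]
contact_force: [0.3, -0.6, 0.6]
gripper_width: 51.1
```

```bash
python3 look.py 6
python3 - <<'E'
import cv2
a=cv2.imread("pics/w6.png")[0:260,180:400]
cv2.imwrite("pics/w6c.png",cv2.resize(a,None,fx=2.3,fy=2.3,interpolation=cv2.INTER_CUBIC))
E
```

```text
8.4 [ 591.9 -217.2  301.4] [ 9.998e-01 -1.750e-02 -2.000e-03 -5.000e-04] yaw -0.03490360900923544 51.118034684439614 [ 0.3 -0.6  0.6]
```

View pics/w6c.png

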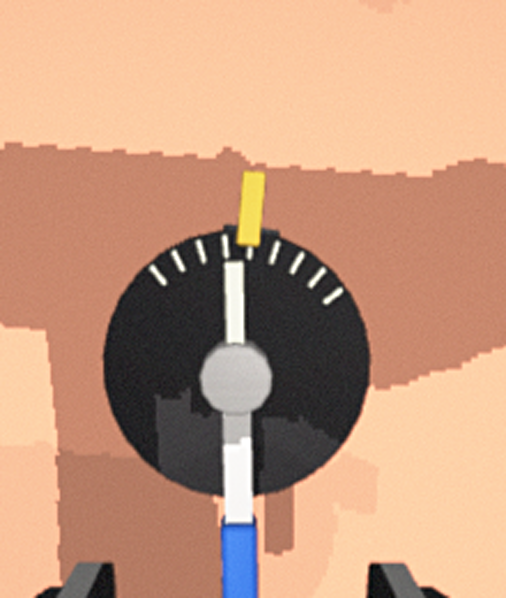

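```bash
cat > ang.py <<'E'
import sys,pickle
from h import *
W=pickle.load(open(sys.argv[1],"rb"))[0]
h=cv2.cvtColor(W["img"],cv2.COLOR_RGB2HSV)
y=cv2.inRange(h,(20,110,100),(38,255,255)); y[130:]=0; y[:,:240]=0; y[:,:][:,330:]=0
n,l,s,c=cv2.connectedComponentsWithStats(y); i=1+np.argmax(s[1:,4]); yy,xx=np.nonzero(l==i)
P=np.array([atz(W,p,104)[:2] for p in zip(xx,yy)])
b=cv2.inRange(h,(100,110,40),(128,255,255)); b[:,:230]=0; b[:,340:]=0
n,l,s,c=cv2.connectedComponentsWithStats(b); i=1+np.argmax(s[1:,4]); yb,xb=np.nonzero(l==i)
Q=np.array([atz(W,p,112)[:2] for p in zip(xb,yb)])
# white/grey bar+tail rows: center columns near blue column
v=cv2.inRange(h,(0,0,120),(180,45,255)); 
def pca(P):
    m=P.mean(0); u=np.linalg.svd(P-m,full_matrices=0)[2][0]; u*=np.sign(u[0]); return m,np.arctan2(u[1],u[0])
print("marker",pca(P),len(P)); print("blue",pca(Q),len(Q))
ax=np.array([float(a) for a in sys.argv[2:4]])
m=pca(P)[0]-ax; print("marker dir from axis",np.arctan2(m[1],m[0]),np.hypot(*m))
m=ax-pca(Q)[0]; print("grip dir",np.arctan2(m[1],m[0]),np.hypot(*m))
for p in [(233,262),(236,378),(239,520)]: print(p,[atz(W,(p[0]/2.3+180,p[1]/2.3),z).round(1)[:2].tolist() for z in(104,112)])
E
python3 ang.py w6.pkl 622.5 -217.5
python3 - <<'E'
from h import *
import pickle
W=pickle.load(open("w6.pkl","rb"))[0]
# dial edge
l,r,t,b=[(104/2.3+180),(370/2.3+180),228/2.3,496/2.3]
print(atz(W,((l+r)/2,(t+b)/2),86), atz(W,(l,(t+b)/2),86),atz(W,(r,(t+b)/2),86),atz(W,((l+r)/2,t),86),atz(W,((l+r)/2,b),86))
E
```

```text
marker (array([ 679.07657057, -224.82049077]), np.float64(-0.12460230345592269)) 319
blue (array([ 536.83592527, -216.14923752]), np.float64(-0.017960749354294106)) 1007
marker dir from axis -0.1286759346754989 57.0482070054133
grip dir -0.015766825854201194 85.67472356451023
(233, 262) [[661.8, -218.4], [661.7, -218.5]]
(236, 378) [[621.4, -218.0], [622.6, -218.1]]
(239, 520) [[567.3, -217.2], [570.0, -217.3]]
[ 625.03790871 -218.39232327   86.        ] [ 626.81620207 -167.37717634   86.        ] [ 623.26059671 -269.37931715   86.        ] [ 673.88975528 -220.15591638   86.        ] [ 571.29714885 -216.45223625   86.        ]
```

{"method": "apply_moves", "body": {
  "increments": [
    [[-0.4,0.01,0,0,0,-0.02,0.6],[-0.61,0.015,0.3,0,0,-0.04,0.6],[-0.61,0.015,0.65,0,0,-0.04,0.6],[-0.61,0.015,0.9,0,0,-0.04,0.6],[-0.61,0.015,0.9,0,0,-0.04,0.6]]
  ]
}}

```text
clock: 9.0
position: [527.6, -216.4, 210.1]
ee_rot: [1.0, -0.008, -0.005, -0.001]
contact_force: [-0.2, -0.6, -0.5]
gripper_width: 68.4
```

{"method": "apply_moves", "body": {
  "increments": [
    [[0,0,0.3,0,0,0,0.6],[0,0,0.46,0,0,0,0.6],[0,0,0.46,0,0,0,0.6],[0,0,0.46,0,0,0,-0.3],[0,0,0.46,0,0,0,-0.7],[0,0,0.46,0,0,0,-0.8],[0,0,0.46,0,0,0,-0.8],[0,0,0.46,0,0,0,-0.8]]
  ]
}}

```text
clock: 9.8
position: [531.4, -216.6, 169.2]
ee_rot: [1.0, -0.007, 0.001, 0.0]
contact_force: [-1.2, 2.5, 6.0]
gripper_width: 12.5
```

{"method": "apply_moves", "body": {
  "increments": [
    [[0.001,-0.05,0,0,0,0.11,-0.8],[0.005,-0.1,0,0,0,0.22,-0.8],[0.005,-0.1,0,0,0,0.22,-0.8],[0.005,-0.1,0,0,0,0.22,-0.8],[0.005,-0.1,0,0,0,0.22,0],[0.005,-0.1,0,0,0,0.22,0.2],[0.005,-0.1,0,0,0,0.22,0.2],[0.005,-0.1,-0.4,0,0,0.22,0.2],[0.3,-0.1,-0.7,0,0,0.22,0.2],[0.6,-0.1,-1.0,0,0,0.22,0.2]]
  ]
}}

```text
clock: 10.8
position: [591.2, -208.1, 269.5]
ee_rot: [0.998, -0.063, 0.0, 0.0]
contact_force: [1.3, -0.6, 0.3]
gripper_width: 51.0
```

{"method": "apply_moves", "body": {
  "increments": [
    [[0,0,-0.35,0,0,0,0.2],[0,0,-0.35,0,0,0,0.2],[0,0,-0.35,0,0,0,0.2]]
  ]
}}

```text
clock: 11.1
position: [591.1, -207.8, 303.2]
ee_rot: [0.998, -0.063, 0.001, -0.0]
contact_force: [-1.4, -0.5, -1.1]
gripper_width: 51.2
```

```bash
python3 look.py 7
python3 - <<'E'
import cv2
a=cv2.imread("pics/w7.png")[0:260,180:400]
cv2.imwrite("pics/w7c.png",cv2.resize(a,None,fx=2.3,fy=2.3,interpolation=cv2.INTER_CUBIC))
E
python3 ang.py w7.pkl 622.5 -218
```

```text
11.1 [ 591.1 -207.8  303.2] [ 9.98e-01 -6.26e-02  5.00e-04 -2.00e-04] yaw -0.12534266888599485 51.15094944837886 [-1.4 -0.5 -1.1]
marker (array([ 679.08808888, -224.83085855]), np.float64(-0.13630396098113023)) 326
blue (array([ 536.98415632, -208.02332856]), np.float64(-0.11891005366334616)) 1026
marker dir from axis -0.12013071022867279 56.99888097285334
grip dir -0.11613958495835916 86.09583899666431
(233, 262) [[661.7, -215.4], [661.6, -215.4]]
(236, 378) [[621.3, -211.3], [622.4, -211.5]]
(239, 520) [[567.1, -205.5], [569.8, -205.9]]
```

View pics/w7c.png

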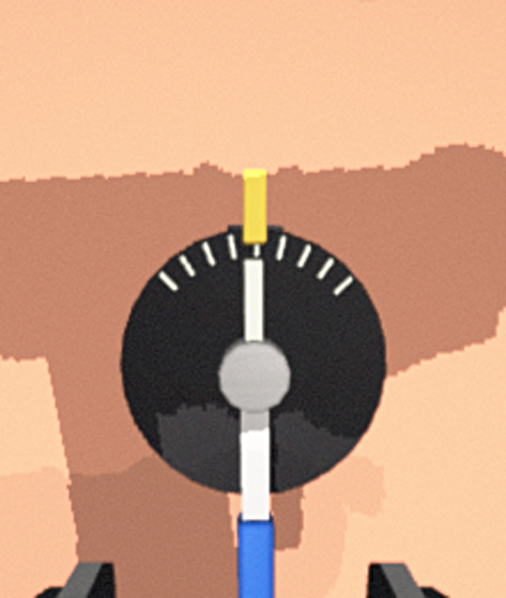

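Run:
```python
from h import *
import pickle
W=pickle.load(open("w7.pkl","rb"))[0]; g=cv2.cvtColor(W["img"],cv2.COLOR_RGB2GRAY).astype(float)
def cols(r0,r1,lo,hi,th):
    o=[]
    for r in range(r0,r1):
        w=np.clip(g[r,lo:hi]-th,0,None); o.append(((w*np.arange(lo,hi)).sum()/w.sum(),r))
    return o
def d(pts,z):
    P=np.array([atz(W,p,z)[:2] for p in pts]); s=np.polyfit(P[:,0],P[:,1],1); return np.arctan(s[0]).round(4),np.polyval(s,[622.5,680]).round(2)
tail=cols(117,146,278,302,90)
h=cv2.cvtColor(W["img"],cv2.COLOR_RGB2HSV); 
def mc(r0,r1,lo,hi,a,b):
    return [(np.nonzero(cv2.inRange(h[r:r+1,lo:hi],a,b)[0])[0].mean()+lo,r) for r in range(r0,r1)]
bl=mc(230,258,270,310,(100,110,40),(128,255,255)); ye=mc(76,103,270,310,(20,110,100),(38,255,255)); bar=mc(190,224,270,310,(0,0,130),(180,40,255))
print("tail",d(tail,108));print("blue",d(bl,112));print("bar",d(bar,110));print("tail+bar",d(tail+bar,110));print("all",d(tail+bl,110));print("marker",d(ye,104))
```

```text
tail (np.float64(-0.1189), array([-217.53, -224.4 ]))
blue (np.float64(-0.1201), array([-218.35, -225.29]))
bar (np.float64(-0.1083), array([-217.45, -223.7 ]))
tail+bar (np.float64(-0.1133), array([-217.64, -224.18]))
all (np.float64(-0.1107), array([-217.72, -224.11]))
marker (np.float64(-0.1355), array([-217.15, -224.99]))
```

Run:
```python
from bench import arm
from h import *
import pickle
S,D=pickle.load(open("sd.pkl","rb"))
print(atz(S,(366,189),90).round(1), atz(D,(190+ (640-400)/4,145+(375-320)/4),90).round(1))
for p,b,n in((S,(312,140,350,180),"S"),(D,(205,155,240,185),"D")):
    h=cv2.cvtColor(p["img"],cv2.COLOR_RGB2HSV); m=cv2.inRange(h,(0,170,90),(8,255,255))|cv2.inRange(h,(172,170,90),(180,255,255))
    k=np.zeros_like(m);k[b[1]:b[3],b[0]:b[2]]=255;m&=k
    c=max(cv2.findContours(m,0,1)[0],key=cv2.contourArea); a=cv2.approxPolyDP(c,2.5,True)[:,0]
    print(n,[(q.tolist(),atz(p,q,100).round(0)[:2].tolist()) for q in a])
a=cv2.resize(S["img"][135:195,300:380,::-1],None,fx=5,fy=5,interpolation=cv2.INTER_CUBIC)
d=cv2.resize(D["img"][145:205,190:270,::-1],None,fx=5,fy=5,interpolation=cv2.INTER_CUBIC)
cv2.imwrite("pics/lev.png",np.hstack([a,d]))
```

```text
[648.9 238.2  90. ] [628.8 250.9  90. ]
S [([327, 153], [505.0, 245.0]), ([317, 163], [512.0, 201.0]), ([333, 172], [561.0, 210.0]), ([343, 162], [554.0, 253.0])]
D [([233, 168], [552.0, 207.0]), ([227, 162], [552.0, 249.0]), ([212, 167], [501.0, 242.0]), ([219, 175], [501.0, 190.0]), ([231, 172], [537.0, 189.0])]
```

View pics/lev.png

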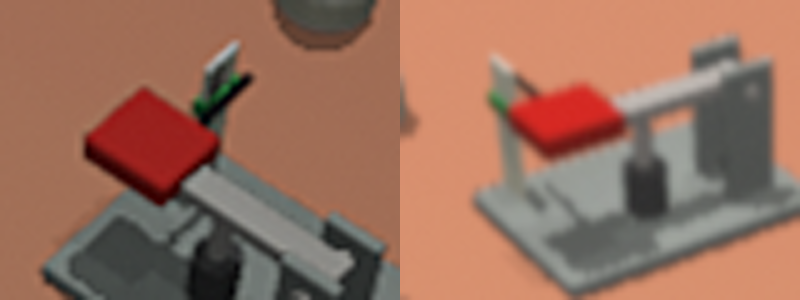

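Handle ≈ -0.115 rad and marker ≈ -0.125 rad, so the valve is aligned to about 0.01 rad. Now I'll move to the lever (pad ≈ (533,227), lever yaw ≈ 0.17).

{"method": "apply_moves", "body": {
  "increments": [
    [[-0.12,-0.45,0,0,0,0,-0.5],[-0.22,-0.85,0,0,0,0,-1]]
  ]
}}

```text
clock: 11.4
position: [578.7, -120.5, 300.9]
ee_rot: [0.998, -0.064, -0.002, 0.0]
contact_force: [1.1, -0.2, 0.2]
gripper_width: 22.9
```

{"method": "apply_moves", "body": {
  "increments": [
    [[-0.12,-0.45,0,0,0,0,-1],[-0.22,-0.85,0,0,0,0,-1]]
  ]
}}

```text
clock: 11.6
position: [567.3, -32.2, 301.4]
ee_rot: [0.998, -0.063, -0.002, 0.0]
contact_force: [1.8, -0.7, 0.5]
gripper_width: -0.1
```

{"method": "apply_moves", "body": {
  "increments": [
    [[-0.12,-0.45,0,0,0,0,-1],[-0.22,-0.85,0,0,0,0,-1]]
  ]
}}

```text
clock: 11.8
position: [556.0, 55.0, 301.5]
ee_rot: [0.998, -0.062, -0.001, 0.0]
contact_force: [0.8, 1.3, -0.1]
gripper_width: 0.4
```

{"method": "apply_moves", "body": {
  "increments": [
    [[-0.12,-0.45,0,0,0,0,-1],[-0.22,-0.85,0,0,0,0,-1]]
  ]
}}

```text
clock: 12.0
position: [544.8, 142.0, 301.5]
ee_rot: [0.998, -0.062, -0.001, 0.001]
contact_force: [1.3, 0.6, -0.7]
gripper_width: -0.2
```

{"method": "apply_moves", "body": {
  "increments": [
    [[-0.12,-0.45,0,0,0,-0.2,-1],[-0.24,-0.84,0.2,0,0,-0.4,-1],[-0.24,-0.84,0.5,0,0,-0.59,-1],[-0.24,-0.84,0.5,0,0,-0.59,-1],[-0.24,-0.84,0.5,0,0,-0.59,-1]]
  ]
}}

```text
clock: 12.5
position: [532.5, 226.3, 252.1]
ee_rot: [0.996, 0.084, -0.001, 0.001]
contact_force: [-0.4, 0.1, 0.8]
gripper_width: -0.4
```

```bash
cat > lk.py <<'E'
import sys
from bench import arm
from h import *
import pickle
k=sys.argv[1]
st=arm.read_state();print(st["clock"],st["position"].round(1),st["ee_rot"].round(4),st["gripper_width"],st["contact_force"].round(1))
W=arm.get_image("wrist")
cv2.imwrite(f"pics/w{k}.png",W["img"][:,:,::-1]);pickle.dump((W,st),open(f"w{k}.pkl","wb"))
for l,z in [("pad_top",100),("pointer",85),("clip_mid",70)]:
    for m in arm.mark_of(l,W)[:2]: print(l,np.round(m["at"],1),m["conf"],atz(W,m["at"],z).round(1))
E
python3 lk.py 8
```

```text
12.5 [532.5 226.3 252.1] [ 0.9965  0.0841 -0.0011  0.0011] -0.3501126926995381 [-0.4  0.1  0.8]
pad_top [279.9 219.3] 0.74 [528.5 226.9 100. ]
pad_top [540.1 149.6] 0.37 [607.4  60.  100. ]
pointer [190.8 197.9] 0.82 [529.3 295.6  85. ]
pointer [ 43.  222.7] 0.57 [490.5 406.3  85. ]
clip_mid [197.7 210.3] 0.81 [515.4 292.9  70. ]
```

View pics/w8.png

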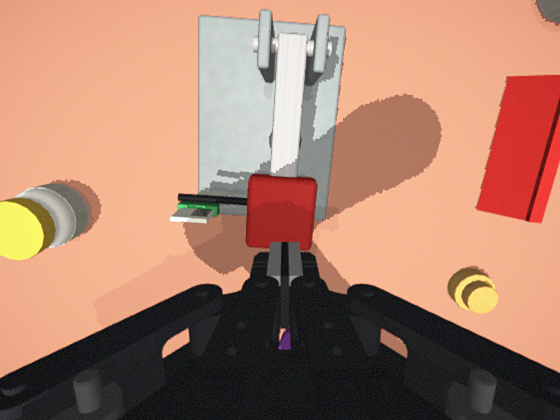

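The wrist camera shows the pad at (282,212), the pointer at (190,199) and the clip at (198,209) clearly. I'll take a tilted view to get the heights.

{"method": "apply_moves", "body": {
  "increments": [
    [[0.25,0,0,0,-0.28,0,-1],[0.5,0,0.1,0,-0.56,0,-1],[0.5,0,0.3,0,-0.84,0,-1],[0.5,0,0.4,0,-1.0,0,-1],[0.5,0,0.4,0,-1.0,0,-1],[0.5,0,0.4,0,-1.0,0,-1]]
  ]
}}

```text
clock: 13.3
position: [582.6, 234.8, 213.4]
ee_rot: [0.966, 0.082, -0.245, 0.021]
contact_force: [-0.3, -0.0, 1.7]
gripper_width: -0.1
```

```bash
python3 lk.py 9
python3 - <<'E'
import cv2
a=cv2.imread("pics/w9.png")[100:280,120:320]
cv2.imwrite("pics/w9c.png",cv2.resize(a,None,fx=3.3,fy=3.3,interpolation=cv2.INTER_CUBIC))
E
```

```text
13.3 [582.6 234.8 213.4] [ 0.9657  0.0818 -0.2453  0.021 ] -0.14375284192771925 [-0.3 -0.   1.7]
pad_top [279.2 217.4] 0.92 [528.8 227.3 100. ]
pointer [176.1 188.3] 0.92 [528.9 294.9  85. ]
clip_mid [185.1 193.5] 0.69 [511.3 293.2  70. ]
```

View pics/w9.png

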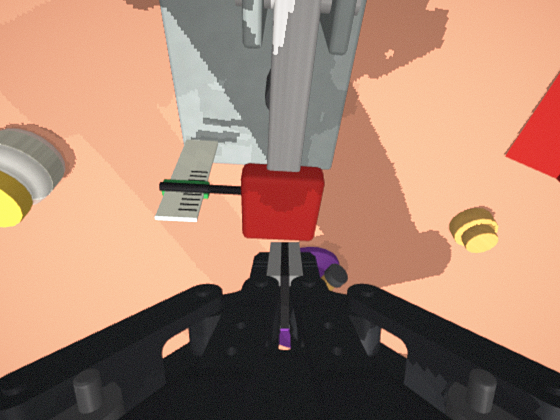

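View pics/w9c.png

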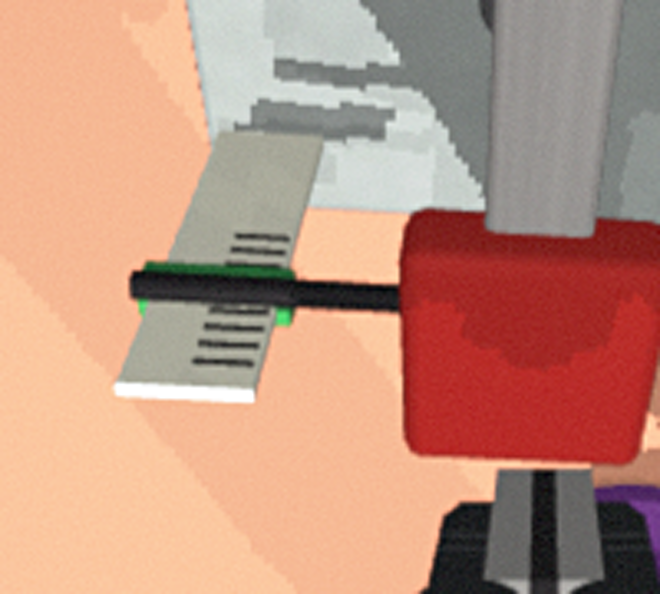

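```bash
cat > clip.py <<'E'
from h import *
import pickle
from scipy.optimize import differential_evolution
ims=[pickle.load(open(f,"rb"))[0] for f in("w8.pkl","w9.pkl")]
# lever geometry from pad corners / lever
for n,cs in ((0,[(250,175),(317,178),(313,249),(247,245)]),):
    P=np.array([atz(ims[n],c,100)[:2] for c in cs]);print("pad",P.round(1).tolist(),P.mean(0).round(1))
print("plate top edge (z102):",[atz(ims[1],(120+u/3.3,100+v/3.3),102)[:2].round(1) for u,v in((116,393),(254,401))], [atz(ims[0],c,102)[:2].round(1) for c in((172,218),(209,218))])
data=[]
for im in ims:
    h=cv2.cvtColor(im["img"],cv2.COLOR_RGB2HSV); g=cv2.inRange(h,(45,90,25),(85,255,255)); k=np.zeros_like(g);k[160:240,140:240]=255
    g=(g&k)>0; dark=(h[:,:,2]<55)&~g; data.append((im,g,dark)); y,x=np.nonzero(g); print("green",len(x),x.min(),x.max(),y.min(),y.max())
def boxp(c,yaw,l,w,hh):
    e=np.array([[a,b,d] for a in(-1,1) for b in(-1,1) for d in(-1,1)])*[l/2,w/2,hh/2]
    R=np.array([[np.cos(yaw),-np.sin(yaw),0],[np.sin(yaw),np.cos(yaw),0],[0,0,1]]); return e@R.T+c
def rend(p,P):
    u=cv2.convexHull((proj(p,P)*16).astype(np.float32)).astype(np.int32); m=np.zeros((420,560),np.uint8); cv2.fillConvexPoly(m,u,1,shift=4); return m>0
def plate(x,y,yaw): return boxp(np.array([x,y,60]),yaw,4,26,84)
def f(v,full=False):
    x,y,z,yaw=v; s=0
    for im,g,dark in data:
        r=rend(im,boxp(np.array([x,y,z]),yaw,9,32,10))&~dark
        # exclude plate-top occlusion: only white px
        s+=(r&g).sum()/max(1,(r|g).sum())
    return -s
for sd in(1,2):
    r=differential_evolution(f,[(505,535),(275,310),(60,80),(.0,.3)],seed=sd,maxiter=80,popsize=14,tol=1e-8); print(r.x.round(2),r.fun)
for z in range(62,80,2):
    r=differential_evolution(lambda v:f([v[0],v[1],z,v[2]]),[(505,535),(275,310),(.05,.25)],seed=1,maxiter=30,popsize=10); print(z,r.x.round(2),round(r.fun,3))
# pointer rod z at rest
E
python3 clip.py
```

```text
pad [[556.9, 252.7], [562.6, 206.3], [509.8, 198.9], [504.8, 247.6]] [533.5 226.4]
plate top edge (z102): [array([516.2, 304.4]), array([518.4, 278.5])] [array([517.2, 303.2]), array([521.6, 277.1])]
green 310 178 218 201 216
green 192 162 208 180 198
[5.2398e+02 2.9086e+02 7.4670e+01 9.0000e-02] -0.9798485179520793
[5.2382e+02 2.9086e+02 7.4530e+01 9.0000e-02] -0.9774505342483208
62 [5.1972e+02 2.9441e+02 8.0000e-02] -0.943
64 [5.2072e+02 2.9344e+02 1.3000e-01] -0.947
66 [5.2149e+02 2.9323e+02 1.2000e-01] -0.948
68 [5.2179e+02 2.9245e+02 9.0000e-02] -0.95
70 [5.2232e+02 2.9210e+02 7.0000e-02] -0.955
72 [5.2292e+02 2.9142e+02 1.0000e-01] -0.956
74 [5.2358e+02 2.9068e+02 1.0000e-01] -0.964
76 [5.2433e+02 2.9038e+02 8.0000e-02] -0.973
78 [5.2503e+02 2.8932e+02 9.0000e-02] -0.96
```

```bash
cat >> clip.py <<'E'
print("---- with plate")
def vis(im,dark,x,y,z,yaw,th=4):
    r=rend(im,boxp(np.array([x,y,z]),yaw,9,32,10))
    up=rend(im,boxp(np.array([x,y,(z+5+102)/2]),yaw,th,26,102-z-5))
    return r&~up&~dark
def f2(v,z):
    x,y,yaw=v; return -sum((vis(im,d,x,y,z,yaw)&g).sum()/max(1,(vis(im,d,x,y,z,yaw)|g).sum()) for im,g,d in data)
for z in range(60,80,2):
    r=differential_evolution(f2,[(512,526),(284,298),(.05,.25)],args=(z,),seed=1,maxiter=30,popsize=10); print(z,r.x.round(2),round(r.fun,3))
im,g,d=data[1]
o=[]
for i,(im,g,d) in enumerate(data):
    a=im["img"].copy(); a[g]=[255,0,255]; o.append(cv2.resize(a[150:240,130:250,::-1],None,fx=3,fy=3,interpolation=0)); o.append(cv2.resize(im["img"][150:240,130:250,::-1],None,fx=3,fy=3,interpolation=0))
cv2.imwrite("pics/green.png",np.vstack([np.hstack(o[:2]),np.hstack(o[2:])]))
E
python3 clip.py | sed -n '/----/,$p'
```

```text
---- with plate
60 [5.1312e+02 2.9513e+02 1.4000e-01] -1.165
62 [5.1375e+02 2.9467e+02 1.6000e-01] -1.2
64 [5.1441e+02 2.9405e+02 1.6000e-01] -1.245
66 [5.1508e+02 2.9323e+02 1.1000e-01] -1.305
68 [5.1577e+02 2.9280e+02 1.6000e-01] -1.404
70 [5.1636e+02 2.9281e+02 1.7000e-01] -1.434
72 [5.1704e+02 2.9239e+02 1.6000e-01] -1.453
74 [5.1849e+02 2.9185e+02 1.7000e-01] -1.403
76 [5.2012e+02 2.9135e+02 1.3000e-01] -1.157
78 [5.2137e+02 2.9104e+02 1.7000e-01] -0.987
```

View pics/green.png

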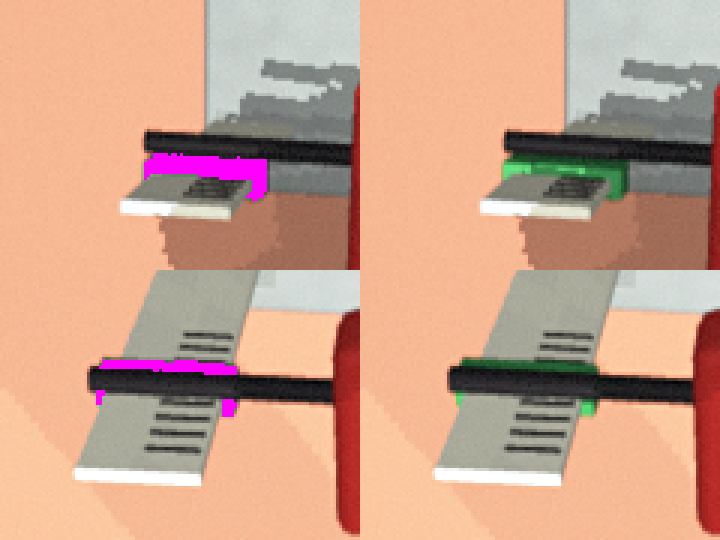

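Clip ≈ 72 mm, so the pointer needs to drop about 13 mm and the TCP should end near z ≈ 160. I'll go back upright, just above the pad.

{"method": "apply_moves", "body": {
  "increments": [
    [[-0.1,0,0.1,0,0.28,0,-1],[-0.2,0,0.2,0,0.56,0,-1],[-0.3,0,0.4,0,0.84,0,-1],[-0.3,0,0.48,0,1.0,0,-1],[-0.3,0,0.48,0,1.0,0,-1],[-0.3,0,0.48,0,1.0,0,-1]]
  ]
}}

```text
clock: 14.1
position: [533.6, 227.6, 187.0]
ee_rot: [0.996, 0.086, 0.001, -0.001]
contact_force: [-0.6, 0.3, -0.8]
gripper_width: 0.0
```

```bash
python3 lk.py 10
```

```text
14.1 [533.6 227.6 187. ] [ 9.963e-01  8.560e-02  9.000e-04 -6.000e-04] 0.004396555143281922 [-0.6  0.3 -0.8]
pad_top [283.7 257.4] 0.61 [530.1 225.7 100. ]
pointer [163.2 229.3] 0.58 [528.7 294.5  85. ]
clip_mid [170.2 240. ] 0.61 [516.3 294.7  70. ]
```

View pics/w10.png

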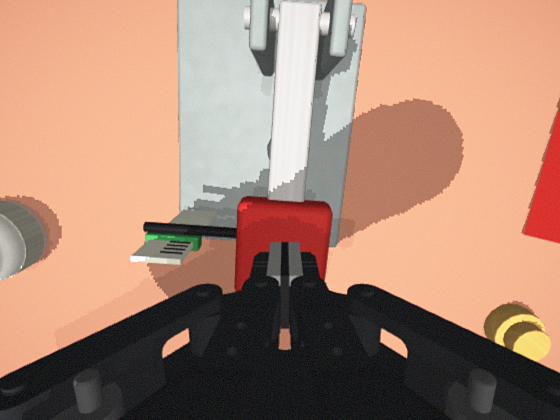

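{"method": "apply_moves", "body": {
  "increments": [
    [[0,0,0.1,0,0,0,-1],[0,0,0.15,0,0,0,-1],[0,0,0.2,0,0,0,-1],[0,0,0.23,0,0,0,-1],[0,0,0.23,0,0,0,-1],[0,0,0.23,0,0,0,-1]]
  ]
}}

```text
clock: 14.9
position: [533.4, 227.2, 162.6]
ee_rot: [0.996, 0.085, -0.0, 0.0]
contact_force: [-3.4, 0.1, 7.3]
gripper_width: -0.2
```

```bash
python3 lk.py 11;python3 - <<'E'
from bench import arm
import cv2,numpy as np
S=arm.get_image("scene")["img"]; W=cv2.imread("pics/w11.png")
a=cv2.resize(S[125:195,300:380,::-1],None,fx=5,fy=5,interpolation=2)
b=cv2.resize(W[190:290,110:210],None,fx=3.5,fy=3.5,interpolation=2)
cv2.imwrite("pics/p11.png",np.hstack([a,b]))
E
```

```text
14.9 [533.4 227.2 162.6] [ 9.964e-01  8.520e-02 -2.000e-04  1.000e-04] -0.16301657582996104 [-3.4  0.1  7.3]
pointer [156.1 235.3] 0.81 [534.9 288.9  85. ]
clip_mid [156.3 255.9] 0.69 [516.4 293.4  70. ]
```

View pics/p11.png

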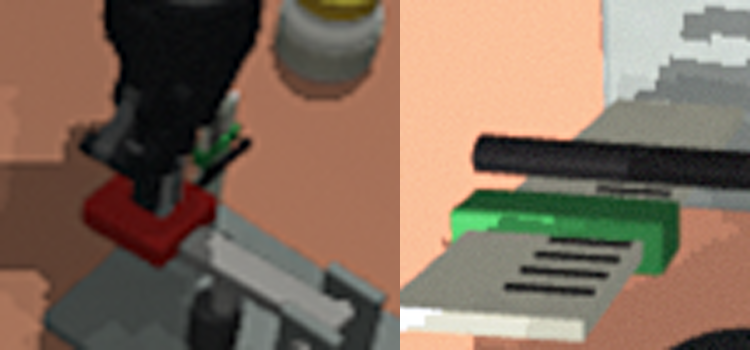

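View pics/w11.png

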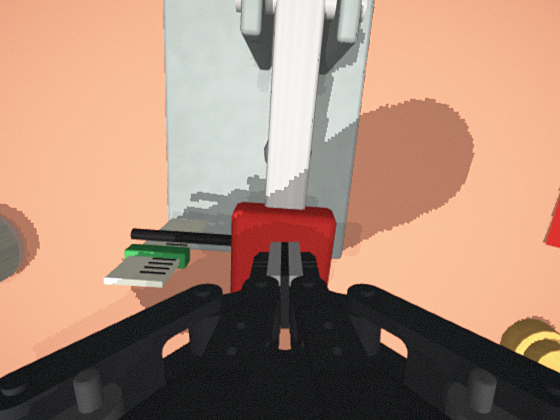

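```bash
cat > rod.py <<'E'
from h import *
import pickle,sys
u=np.array([np.cos(.165),np.sin(.165),0]); n=np.array([-u[1],u[0],0])
def rodpts(th,off,pad=(533.5,226.4)):
    H=np.array([*pad,0])+115*u; H[2]=85+off[1]
    c=H-u*(110*np.cos(th)+off[0]); c=c+[0,0,-110*np.sin(th)]
    return [c+n*s for s in np.linspace(48,80,9)]
def meas(k,box):
    W=pickle.load(open(f"w{k}.pkl","rb"))[0]; g=cv2.cvtColor(W["img"],cv2.COLOR_RGB2GRAY).astype(float); o=[]
    for c in range(box[0],box[1]):
        w=np.clip(70-g[box[2]:box[3],c],0,None)
        if w.sum()>0: o.append((c,(w*np.arange(box[2],box[3])).sum()/w.sum()))
    o=np.array(o); m=np.polyfit(o[:,0],o[:,1],1); r=o[:,1]-np.polyval(m,o[:,0]); k2=abs(r)<1; return W,np.polyfit(o[k2,0],o[k2,1],1)
def res(W,m,th,off):
    p=proj(W,rodpts(th,off)); return p[:,1]-np.polyval(m,p[:,0])
if __name__=="__main__":
    rest=[meas(8,(190,240,190,206)),meas(9,(165,235,180,196)),meas(10,(150,232,218,238))]
    for W,m in rest: print("rest res",res(W,m,0,(0,0)).mean().round(2), "per mm z",(res(W,m,0,(0,1)).mean()-res(W,m,0,(0,0)).mean()).round(2),"per mm x",(res(W,m,0,(1,0)).mean()-res(W,m,0,(0,0)).mean()).round(2))
    fit=least_squares(lambda o:np.concatenate([res(W,m,0,o) for W,m in rest]),[0,0]).x; print("off x,z",fit.round(2))
    for a in sys.argv[1:]:
        k,*b=map(int,a.split(",")); W,m=meas(k,b)
        for f in ((0,0),fit,(np.mean([0,fit[0]]),0)):
            t=least_squares(lambda t:res(W,m,t[0],f),[.1]).x[0]; print("pic",k,"off",np.round(f,1),"swing",t.round(4),"drop",(110*np.sin(t)).round(2),"pointer z",(85-110*np.sin(t)).round(2))
E
python3 rod.py 11,136,228,226,244
```

```text
rest res 1.96 per mm z 0.34 per mm x 1.27
rest res 4.34 per mm z 1.04 per mm x 1.14
rest res 3.46 per mm z 0.64 per mm x 1.66
off x,z [-0.71 -3.49]
pic 11 off [0 0] swing 0.1403 drop 15.38 pointer z 69.62
pic 11 off [-0.7 -3.5] swing 0.1034 drop 11.35 pointer z 73.65
pic 11 off [-0.4  0. ] swing 0.1342 drop 14.72 pointer z 70.28
```

Run:
```python
import cv2,numpy as np
o=[]
for k,(u,v) in {8:(160,185),9:(145,165),10:(120,213),11:(97,223)}.items():
    a=cv2.imread(f"pics/w{k}.png")[v:v+68,u:u+100]; a=cv2.resize(a,(400,272),interpolation=cv2.INTER_CUBIC)
    for i in range(0,400,40): cv2.line(a,(i,0),(i,4),(0,0,0),1)
    for i in range(0,272,40): cv2.line(a,(0,i),(4,i),(0,0,0),1)
    o.append(a)
cv2.imwrite("pics/four.png",np.vstack([np.hstack(o[:2]),np.hstack(o[2:])]))
```

```text
(no output)
```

View pics/four.png

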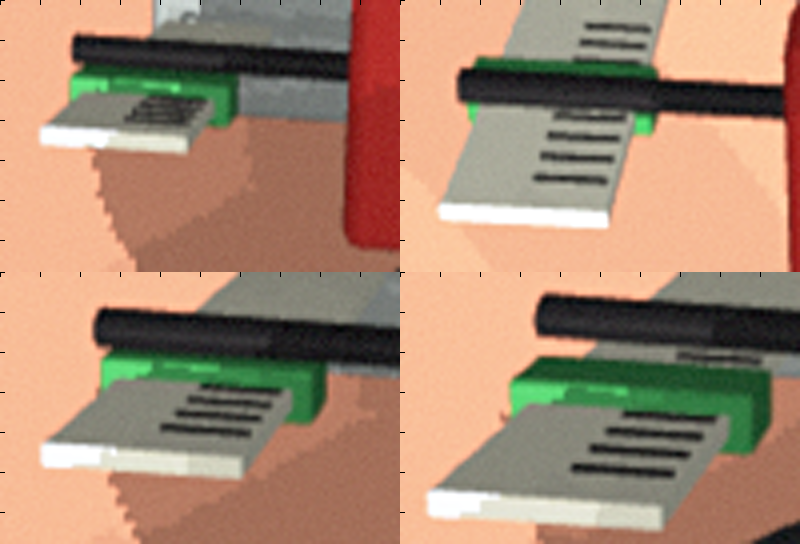

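```bash
cat > tri.py <<'E'
from h import *
import pickle
W={k:pickle.load(open(f"w{k}.pkl","rb"))[0] for k in(8,9,10,11)}
O={8:(160,185),9:(145,165),10:(120,213),11:(97,223)}
F={"A plate top FL":{8:(42,126),9:(43,203),10:(43,171),11:(30,218)},"B plate top FR":{8:(188,135),9:(208,210),10:(245,185),11:(263,233)},
"E clip bot FR":{9:(257,68),11:(372,100)},"G clip bot FL":{9:(77,60),11:(143,85)},"H clip top BR":{8:(232,126),9:(252,133),10:(310,150),11:(352,180)}}
for n,o in F.items():
    uv={k:np.array(O[k])+np.array(c)/4-.375 for k,c in o.items()}
    r=least_squares(lambda X:np.concatenate([proj(W[k],X)[0]-uv[k] for k in uv]),[518,291,80])
    print(n,r.x.round(1),"rms px",np.sqrt((r.fun**2).mean()).round(2))
E
python3 tri.py
```

```text
A plate top FL [517.8 305.  100.7] rms px 0.3
B plate top FR [520.2 279.1 100.2] rms px 0.24
E clip bot FR [522.9 276.7  67.2] rms px 0.18
G clip bot FL [520.1 307.6  67.9] rms px 0.21
H clip top BR [515.1 276.1  75.8] rms px 0.35
```

Run:
```python
from bench import arm
from h import *
from rod import rodpts
import pickle
st=arm.read_state(); print(st["clock"],st["position"].round(1),st["contact_force"].round(1))
o=[]
for n,(u,v) in (("scene",(325,140)),("side",(195,145))):
    p=arm.get_image(n); a=cv2.resize(p["img"][v:v+35,u:u+45,::-1],None,fx=8,fy=8,interpolation=cv2.INTER_CUBIC); b=a.copy()
    f=lambda P:[tuple(int(t) for t in (q-[u,v]+.5)*8) for q in proj(p,P)]
    R=f(np.array(rodpts(.1034,(0,0)))); cv2.line(b,R[0],R[-1],(255,0,255),1)
    for z in (68,78):
        c=f(np.array([[522.9,276.7,z],[520.1,307.6,z]])); cv2.line(b,c[0],c[1],(0,255,255),1)
    c=f(np.array([[520.2,279.1,102],[517.8,305,102]])); cv2.line(b,c[0],c[1],(255,255,0),1)
    o.append(np.vstack([a,b]))
cv2.imwrite("pics/chk.png",np.hstack(o))
```

```text
15.15 [533.4 227.2 162.8] [-4.3  0.3  7.9]
```

View pics/chk.png

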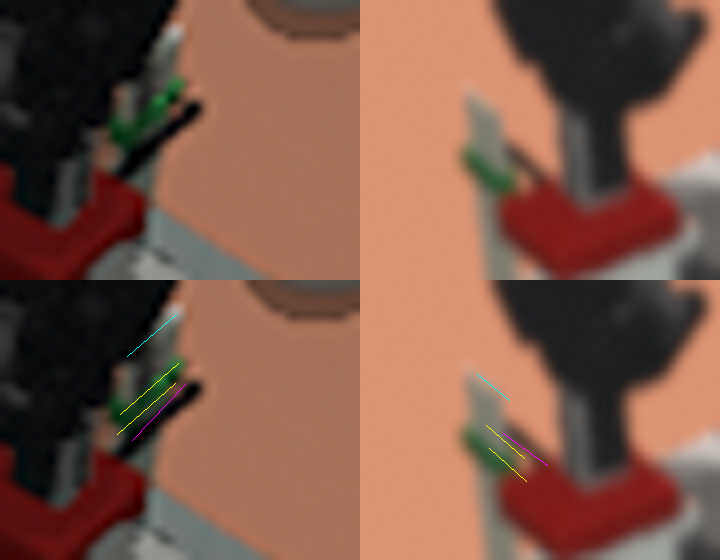

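The relative height of rod and clip isn't certain from such a steep view. While holding, I'll tilt the hand about its tips so the wrist camera sees the rod against the clip from lower down.

{"method": "apply_moves", "body": {
  "increments": [
    [[0.1,0,-0.02,0,-0.25,0,-1],[0.18,0,-0.01,0,-0.5,0,-1],[0.27,0,0.01,0,-0.75,0,-1],[0.35,0,0.04,0,-1.0,0,-1],[0.35,0,0.04,0,-1.0,0,-1],[0.35,0,0.04,0,-1.0,0,-1],[0.35,0,0.04,0,-1.0,0,-1]]
  ]
}}

```text
clock: 15.95
position: [567.8, 231.8, 158.3]
ee_rot: [0.965, 0.082, -0.248, 0.023]
contact_force: [-1.8, -1.7, 7.2]
gripper_width: 0.3
```

```bash
python3 lk.py 12
python3 - <<'E'
import cv2
a=cv2.imread("pics/w12.png")[130:290,60:280]
cv2.imwrite("pics/w12c.png",cv2.resize(a,None,fx=3.5,fy=3.5,interpolation=cv2.INTER_CUBIC))
E
```

```text
15.95 [567.8 231.8 158.3] [ 0.9649  0.0823 -0.2484  0.0225] 0.2786628347113278 [-1.8 -1.7  7.2]
pad_top [277.4 261.2] 0.6 [541.4 228.6 100. ]
pointer [145.6 220.7] 0.97 [541.7 290.4  85. ]
clip_mid [152.6 230.5] 0.83 [517.  294.2  70. ]
```

View pics/w12c.png

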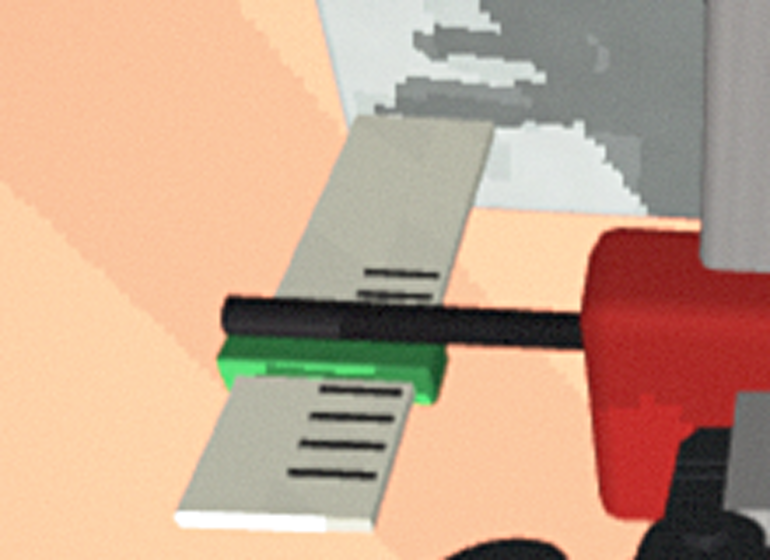

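```bash
cat > ba.py <<'E'
from h import *
from rod import meas
import pickle
K=(8,9,10,11,12)
W={k:pickle.load(open(f"w{k}.pkl","rb"))[0] for k in K}
O={8:(160,185,4),9:(145,165,4),10:(120,213,4),11:(97,223,4),12:(60,130,3.5)}
F={"A":{8:(42,126),9:(43,203),10:(43,171),11:(30,218),12:(178,513)},"B":{8:(188,135),9:(208,210),10:(245,185),11:(263,233),12:(373,520)},
"E":{9:(257,68),11:(372,100)},"G":{9:(77,60),11:(143,85)},"H":{8:(232,126),9:(252,133),10:(310,150),11:(352,180),12:(435,403)},"C":{11:(353,125),12:(441,378)},"F":{11:(113,109),12:(219,359)}}
L={k:meas(k,b)[1] for k,b in {8:(190,240,190,206),9:(165,235,180,196),10:(150,232,218,238),11:(136,228,226,244),12:(128,222,212,230)}.items()}
def P(p,X,b):
    q=dict(p); T=np.array(p["pose"]).copy(); T[:3,3]=T[:3,3]+T[:3,:3]@b; q["pose"]=T; return proj(q,X)
def model(v):
    b=v[:3]; hx,hy,yaw,px,py,cz,t1,t2,clu=v[3:12]
    u=np.array([np.cos(yaw),np.sin(yaw),0]); n=np.array([-u[1],u[0],0]); r=[]
    pl=np.array([px,py,0]); # plate front-face centre
    top=pl+[0,0,102]; cf=pl+u*clu
    X={"A":top+13*n,"B":top-13*n,"F":cf+16*n+[0,0,cz+5],"C":cf-16*n+[0,0,cz+5],"G":cf+16*n+[0,0,cz-5],"E":cf-16*n+[0,0,cz-5],"H":cf-9*u-16*n+[0,0,cz+5]}
    for f in F:
        for k,c in F[f].items():
            ox,oy,s=O[k]; uv=np.array([ox,oy])+(np.array(c)+.5)/s-.5
            r+=list(P(W[k],X[f],b)[0]-uv)
    H=np.array([hx,hy,85])
    for k in K:
        t={11:t1,12:t2}.get(k,0); c=H-u*110*np.cos(t)-[0,0,110*np.sin(t)]
        p=P(W[k],np.array([c+n*s for s in(50,60,70,78)]),b); r+=list((p[:,1]-np.polyval(L[k],p[:,0])))
    r+=list(b/3*1)+[(hx-646.9)/4,(hy-245.3)/4,(clu-3)/1.5]
    return np.array(r)
s=least_squares(model,[0,0,0,646.9,245.3,.165,519,291,73,.1,.1,3],loss="soft_l1")
v=s.x; print(v.round(3)); J=s.jac; cov=np.linalg.inv(J.T@J)*.25; 
print("rms",np.sqrt((model(v)**2).mean()).round(2)); print("clip z",v[8].round(2),"ptr z w11",(85-110*np.sin(v[9])).round(2),"w12",(85-110*np.sin(v[10])).round(2)); print("sd",np.sqrt(np.diag(cov))[[8,9,10]]*[1,110,110])
E
python3 ba.py
```

```text
[-1.53000e+00 -2.14300e+00  1.07800e+00  6.43509e+02  2.41109e+02
  1.06000e-01  5.16890e+02  2.93482e+02  7.24500e+01  1.01000e-01
  8.90000e-02  2.63900e+00]
rms 0.87
clip z 72.45 ptr z w11 73.87 w12 75.19
sd [0.31523884 0.39954815 0.24454075]
```

The fit puts the clip at 72.5 mm and the pointer at 75.2 mm, so I'll press 2.5 mm more.

{"method": "apply_moves", "body": {
  "increments": [
    [[0.012,0,0.022,0,0,0,-1],[0.012,0,0.022,0,0,0,-1],[0.012,0,0.022,0,0,0,-1],[0.012,0,0.022,0,0,0,-1]]
  ]
}}

```text
clock: 16.55
position: [567.7, 231.8, 156.5]
ee_rot: [0.965, 0.082, -0.248, 0.022]
contact_force: [-0.5, -1.9, 7.0]
gripper_width: -0.1
```

```bash
python3 lk.py 13
python3 - <<'E'
import cv2,numpy as np
from bench import arm
a=cv2.imread("pics/w13.png")[180:290,90:250]
S=arm.get_image("scene")["img"][:,:,::-1]
cv2.imwrite("pics/w13c.png",np.hstack([cv2.resize(a,None,fx=3,fy=3,interpolation=cv2.INTER_CUBIC),cv2.resize(S[135:190,310:365],(330,330),interpolation=2)]))
cv2.imwrite("pics/s13.png",S)
E
sed -e 's/K=(8,9,10,11,12)/K=(8,9,10,11,12,13)/' -e 's/12:(60,130,3.5)}/12:(60,130,3.5),13:(60,130,3.5)}/' -e 's/12:(128,222,212,230)}/12:(128,222,212,230),13:(128,222,212,230)}/' -e 's/t1,t2,clu=v\[3:12\]/t1,t2,clu,t3=v[3:13]/' -e 's/{11:t1,12:t2}/{11:t1,12:t2,13:t3}/' -e 's/73,.1,.1,3\]/73,.1,.1,3,.1]/' -e 's/"w12",/"w13",(85-110*np.sin(v[12])).round(2),"w12",/' ba.py > ba2.py; python3 ba2.py
```

```text
16.55 [567.7 231.8 156.5] [ 0.965   0.0824 -0.248   0.0224] -0.07190658215237052 [-0.5 -1.9  7. ]
pad_top [275.3 259.3] 0.84 [544.9 230.1 100. ]
pad_top [509.6 264.3] 0.3 [558.9 126.  100. ]
pointer [147.1 220.4] 0.58 [544. 289.  85.]
clip_mid [153.3 234.3] 0.86 [516.  293.4  70. ]
[-1.53300e+00 -2.14300e+00  1.08000e+00  6.43441e+02  2.41081e+02
  1.05000e-01  5.16890e+02  2.93484e+02  7.24520e+01  1.01000e-01
  8.90000e-02  2.64000e+00  1.06000e-01]
rms 0.85
clip z 72.45 ptr z w11 73.87 w13 73.37 w12 75.19
sd [0.3153047  0.39881559 0.24421957]
```

View pics/w13c.png

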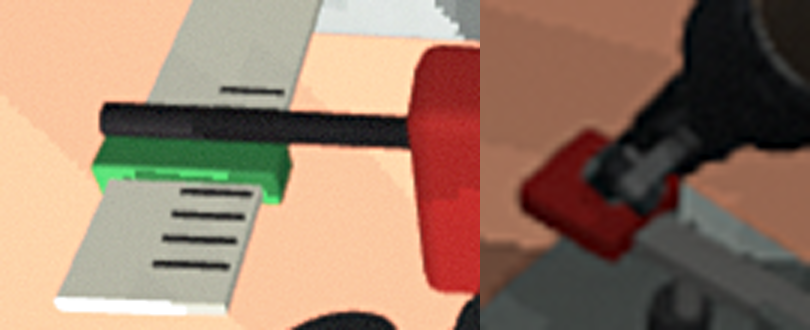

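View pics/s13.png

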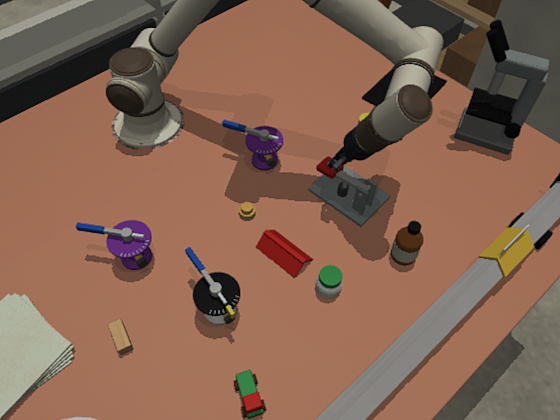

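The pointer is at about 73.4 mm against the clip at about 72.5 mm, and a hand parallax check agrees. The valve tail still lines up with the yellow marker and the bystanders haven't moved. Handing in while still holding.

Run:
```python
from bench import arm
st=arm.read_state(); print(st["clock"],st["position"].round(1),st["contact_force"].round(1),abs(st["joint_vel"]).max())
print(arm.job_done())
```

```text
16.8 [567.6 231.8 156.5] [-1.6 -2.1  6.7] 0.001458385783789496
the job is handed in; nothing more can be done
None
```

I turned the black-dial valve's blue handle about 0.58 rad clockwise and let go with its white tail at the yellow marker. I then pressed the dead-man pad and handed the job in at 16.8 s, still holding it with about 7 N.

**Valve:** after I let go, the close-up gave the handle at about -0.115 rad. The marker read -0.12 to -0.135 rad depending on the method, so they agree to about 0.01–0.02 rad. The last scene picture still shows the tail in line with the marker.

**Lever:** the final fit puts the pointer at about 73.4 mm and the clip's middle at about 72.5 mm, well inside the clip's ±5 mm. A parallax check by hand also put the pointer near the clip's middle.

**What disagreed:**
- Single-view height estimates differed by 2–4 mm because of camera calibration bias. I tilted the hand for a lower view and fitted all the wrist pictures together.
- The fit also moved the lever's direction and hinge position somewhat (yaw 0.105 instead of 0.165).
- The scene camera could not confirm the final pointer height, because the hand blocked its view.

I saw no bystander moved in the last scene picture.

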